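Fit the T-key to the mould clamp and swing its arm over the mould

TASK

Pick up the steel T-key, fit its socket over the clamp's upright square drive, which sits loose in a worn bush and must be felt for, and push it down gently until the drive's spring ball clicks into the socket. Then, turning the key clockwise, swing the hold-down arm squarely over the plaster mould, and let go, leaving the key clicked on the drive. Don't force it, don't push the arm or the drive directly, and leave the other things where they are.

Things in the scene. Friction and masses are not known exactly. Their poses are not given: they have to be found in the camera images.
- key_grip (a point): Centre of the T-key's steel bar, where to grip it: 100 mm long (x axis), 15 wide (y), 14 high. z up. The key (about 0.24 kg) stands on the table, socket mouth down, 73 mm below this point. Socket: 34 x 34 mm outside, 40 mm high, then a 12 mm round neck up to the bar. Bore: 17.4 mm square, sides along this x and y, ceiling 32 mm above the mouth.
- key_dimple (a point): Point on the key's axis level with the dimples (one in each of the bore's four walls, so the key fits at any quarter turn): 14 mm above the mouth, 59 mm below key_grip. Same axes as key_grip. In each wall a ramped groove leads from the mouth towards the dimple.
- drive_spot (a point): Nominal spot of the top centre of the square steel drive, 98 mm above the table; axes as the clamp's. The bush is worn: the drive really stands up to 7 mm off along x and along y, stiffly, so feel for it. It is 16 mm wide, 33 mm high above the dark arm, its top edges tapered 1.5 mm. It is sprung: it sinks up to 10 mm under a push (4 N, then 0.6 N per mm) and rises again.
- spindle (a joint): Turn of drive and hold-down arm in rad, clockwise from above; 0 to 0.35 at the start, 1.2 = arm squarely over the mould, along the clamp's x; stop at 1.55. The arm (115 mm long) and two of the drive's sides point 1.2 minus this value anticlockwise from the clamp's x. Friction 0.16 N m: stays where left, but a sideways knock can turn it. About 0.08 rad of play in the key.
- clamp: The fixed clamp: grey plate 250 x 130 x 12 mm with a plaster mould (100 x 110, top 46 mm up). Origin on the table under drive_spot; x from drive to mould. A spring ball stands 3.5 mm out of the drive, 16.5 mm below its top: passing it takes 6 to 12 N, which drops at the click, then rises hard when bottomed; over 60 N is forcing. Clicked on and let up, key_dimple is 79 to 83 mm above the table.
- tub: Bystander, to be left alone: a white plastic tub of brushes, 86 mm across, 95 high, brushes to 170; sizes in mm; origin at its underside.
- rib: Bystander, to be left alone: a flat steel rib, 100 x 50 x 5; sizes in mm; origin at its underside.
- knife: Bystander, to be left alone: a wooden modelling knife lying flat, 170 long, 14 wide, 10 high; sizes in mm; origin at its underside.
- jar: Bystander, to be left alone: a closed glass jar, 70 across, 85 high; sizes in mm; origin at its underside.
- guide: Bystander, to be left alone: a wooden rolling-guide lath, 300 x 30 x 9; sizes in mm; origin at its underside.
- pin: Bystander, to be left alone: a black rolling pin lying down, 300 long, 48 thick; sizes in mm; origin at its underside.
- stamp: Bystander, to be left alone: a small terracotta stamp, 44 across, 60 high; sizes in mm; origin at its underside.
Things that resemble listed ones, but are neither listed nor needed, are in the scene too. There is more than one size of the part that bears key_grip; the job needs the largest.

How it is judged:
By the outcome, as a careful person would: the job done as asked, in the order asked, and still so for the second after the job is handed in, with the robot touching nothing.
It also fails if it takes over 72 s, if anything falls off the work surface, if the arm or the gripper's body presses on something with over 40 N, if the wrist force passes 120 N, or if a joint passes its speed limit or range.

ROBOT

A 6-joint arm with a two-finger parallel gripper is mounted at the origin on the work surface. World frame = base frame: x ahead of the robot, y to its left, z up, the work surface at z = 0. Lengths are in m, angles in rad, forces in N, time in s.
With the tool pointing down it reaches from about 0.225 to 0.875 m from the base axis. Payload 3.4 kg.
Tool frame: the origin (TCP) lies between the finger pads; the fingertips stand 25 mm ahead of it and the grasp point (between the pads) lies 6 mm ahead of it; z points along the fingers, y is the line along which they close (so a half turn about z gives the same grasp; the last joint's range is limited). The gripper opens to 85 mm and grips with 20 to 120 N. Pads are 22 mm wide; open, the fingers measure 114 mm over their backs; the gripper's body (76 mm by 85 mm) begins 54 mm behind the grasp point. The pads swing forward as they close: fully open they stand 13 mm farther back than shut.
Start: joints at [-1.367, 0.276, 1.505, -0, 1.361, -0.121], TCP at [0.183, -0.545, 0.256] pointing down, gripper open.
Joint ranges: [-2.89, 2.89], [-0.75, 2.08], [0.22, 2.7], [-1.18, 4.32], [0.11, 2.71], [-2.7, 2.7]. Speed limits (rad/s): [2.57, 2.57, 3.14, 3.14, 3.14, 3.14].

INTERFACE

Orientations are given as a unit quaternion [w, x, y, z].
In Python, from rig import manip, cams, ticket gives the robot as it stands.
- The arm moves only by the tool step_arm, never from a script. Its argument "increments" is a list of rows, each an object with "dp": the shift along the world's x, y, z each as a share of 0.2 m, from -1 to 1, a list of three; "yaw": the turn about the world's z as a share of 0.15 rad, from -1 to 1; "grip": the opening, from 0 (shut) to 1 (fully open). In form: [{"dp": [tx, ty, tz], "yaw": yaw, "grip": grip}, ...]. A call has 1 to 5 rows; each row shifts and turns the commanded pose from where the row before left it; what a row does not reach is not made up. A row lasts 1/8 s, in which the tool goes at most 62.5 mm and 10.7 degrees, less where a joint would pass 70% of its speed; a pose out of reach is approached as far as the arm can. A call with a number of a shift or a turn outside -1 to 1 is refused whole. A call with a gripper value outside its range is refused whole. The fingers move at their own pace and stop on an object; "squeeze" is the grip in N (left out, the last holds). Time passes only in rows, so rows that do not move let the fingers close. It gives the time, the measured TCP pose, the force, the opening and the grip force at its end, in the units of the state.
- manip.get_state(): the state, without advancing time (a new reading comes with each control period).
- cams.get_image(name): name is "scene" or "top" or "wrist"; returns the picture (384x512x3 uint8, blue, green, red); there is no depth.
- cams.get_calibration(name): a dict with "fx", "fy", "cx", "cy" (pixels), "extrinsics" (4x4, takes a point from camera to world coordinates). Camera axes: x right, y up, looking along -z (the intrinsics and any distortion apply to the point x, -y, -z); pixel columns grow to the right and rows downward; lengths in m; the calibration is good to about 2 mm. A picture is of the moment at which its call begins: read the wrist's pose just before it. get_calibration takes no time and is no camera call; for the wrist camera it gives the pose at the moment of the call.
- ticket.sign_off(): hands the job in; it is judged then, once.
The state is a dict: "clock": time; "qpos": joint angles; "qd": joint speeds; "effort": joint torques, N m; "position": TCP position; "ee_rot": TCP orientation; "contact_force": force on the tool from outside, world axes, zero at the start; "moment": the same for the moment, N m; "width": finger opening in m; "gripper_force": force on a finger pad.
Only numpy, scipy, OpenCV 4.12 (cv2) and the standard library are available. Lean on these libraries where they do the work, as an engineer would, in place of code of your own. Each camera call takes 0.05 s, during which the arm holds its last target. There are 200 camera calls.

## Working session

There is one attempt and no reset: what is moved stays moved. The work goes in short steps, Python scripts to look and compute and a tool call to move; the robot and the scene stay as the last step left them, time stands still between calls to the robot, and variables do not carry over. Pictures are saved under pics/ and viewed, at most 10 in all, crops included, and the job is handed in when it is done.

Besides the shell and the picture viewer there is one more tool, called as a command line: name --argument value ..., lists and objects as JSON in quotes. step_arm: Moves the arm, as the interface text tells. Shift numbers are shares of 0.2 m and turn numbers shares of 0.15 rad, none past 1 either way. Its arguments: {"type":"object","properties":{"increments":{"type":"array"},"squeeze":{"type":"number"}},"required":["increments"]}

```bash
mkdir -p pics
cat > h.py <<'E'
import numpy as np, cv2, sys
from rig import manip, cams, ticket
def ray(cal,u,v):
    E=np.array(cal["extrinsics"]); d=np.array([(u-cal["cx"])/cal["fx"],-(v-cal["cy"])/cal["fy"],-1.0])
    return E[:3,3],E[:3,:3]@d
def at(cal,u,v,z):
    o,d=ray(cal,u,v); return o+d*(z-o[2])/d[2]
def proj(cal,p):
    E=np.array(cal["extrinsics"]); q=E[:3,:3].T@(np.array(p)-E[:3,3]); return cal["cx"]+cal["fx"]*q[0]/-q[2], cal["cy"]-cal["fy"]*q[1]/-q[2]
E
python3 - <<'E'
from h import *
for n in("top","scene"):
    im=cams.get_image(n); cv2.imwrite(f"pics/{n}0.png",cv2.resize(im,(800,600),interpolation=cv2.INTER_CUBIC)); np.save(n+"0.npy",im)
    c=cams.get_calibration(n); print({k:(np.round(v,4).tolist() if k=="extrinsics" else v) for k,v in c.items()})
print(manip.get_state())
E
```

```text
{'fx': 437.96067890557276, 'fy': 437.96067890557276, 'cx': 252.3170683529123, 'cy': 189.4660404865765, 'extrinsics': [[-0.0247, 0.998, -0.0576, 0.487], [-0.9996, -0.0254, -0.011, -0.0135], [-0.0124, 0.0573, 0.9983, 1.3307], [0.0, 0.0, 0.0, 1.0]]}
{'fx': 395.38468509275936, 'fy': 395.38468509275936, 'cx': 256.8923626993831, 'cy': 190.64009576768433, 'extrinsics': [[-0.7041, -0.4756, 0.5273, 1.108], [0.7101, -0.4683, 0.5258, 0.5432], [-0.0031, 0.7446, 0.6675, 0.8012], [0.0, 0.0, 0.0, 1.0]]}
{'clock': 0.1, 'qpos': array([-1.36699929e+00,  2.76545563e-01,  1.50599980e+00,  2.72461976e-05,
        1.36070569e+00, -1.21009583e-01]), 'qd': array([ 0.00092895, -0.00283966, -0.00505614,  0.00093176,  0.00078028,
        0.00093081]), 'effort': array([ 8.80904408e-04, -4.17699623e+01, -2.46405387e+01, -3.19446663e-04,
        5.80639797e-03,  1.30888665e-05]), 'position': array([ 0.18340876, -0.54451562,  0.25552099]), 'ee_rot': array([-8.29040439e-04,  9.86841663e-01,  1.61687488e-01, -2.10040726e-05]), 'contact_force': array([-0.62777761, -0.28791646, -0.24390329]), 'moment': array([ 0.01911378, -0.00098666, -0.03374329]), 'gripper_force': 0.0, 'width': 0.08527666290097405}
```

View pics/top0.png

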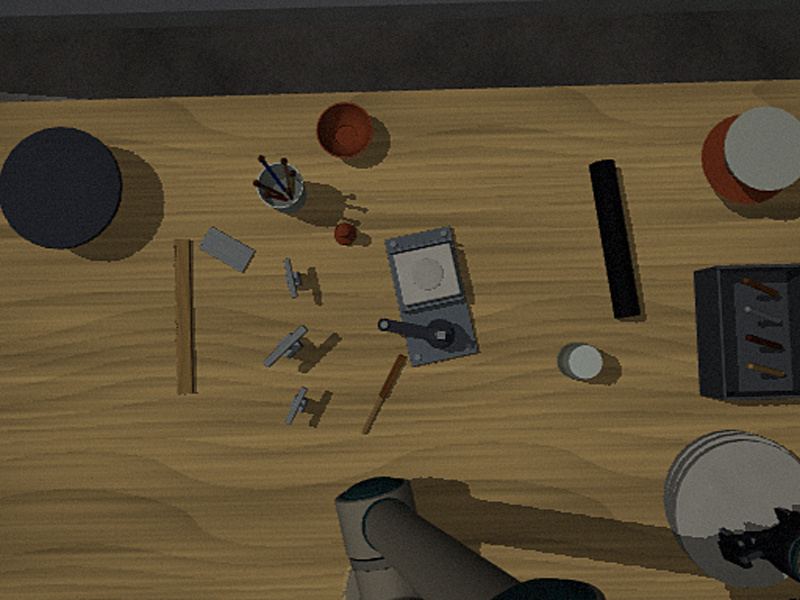

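View pics/scene0.png

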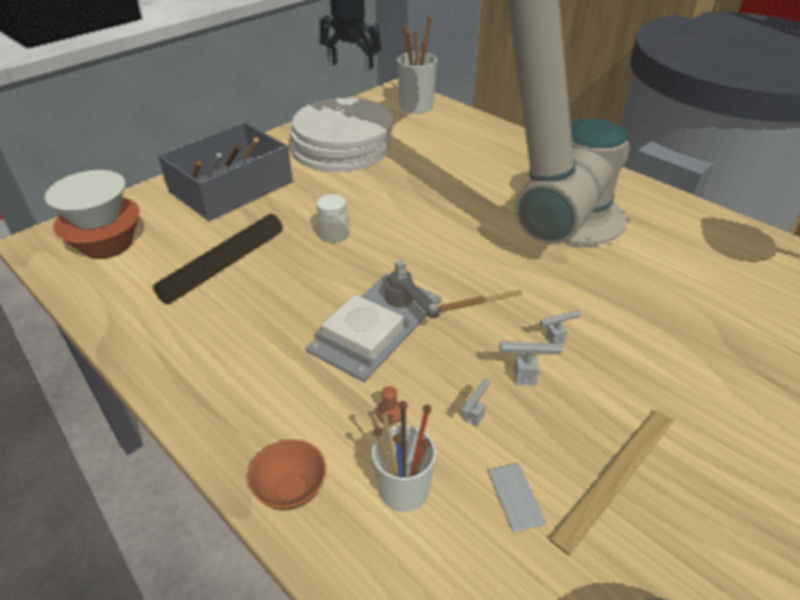

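The top image shows three T-keys, at (291,278), (287,346) and (298,406). The middle one looks longest, so it fits "largest". The clamp drive is at about (441,335). I'll confirm this in an enlarged crop.

Run:
```python
from h import *
im=np.load("top0.npy")[140:280,160:310]; im=cv2.convertScaleAbs(im,alpha=1.8)
cv2.imwrite("pics/c1.png",cv2.resize(im,None,fx=4,fy=4,interpolation=cv2.INTER_CUBIC))
```

```text
(no output)
```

View pics/c1.png

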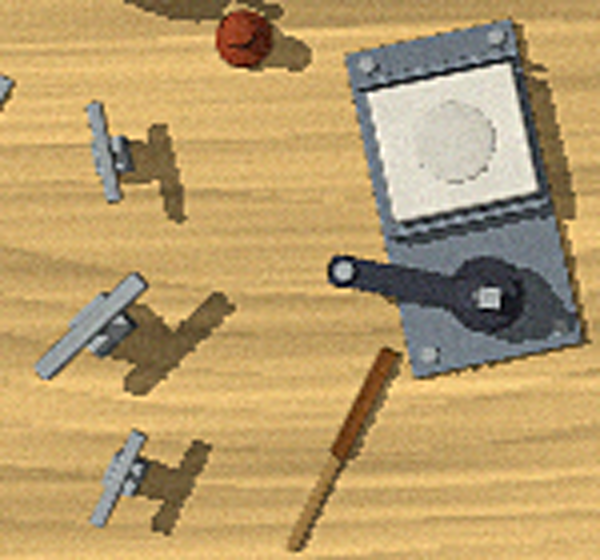

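The crop shows the middle key with its bar from about (41,372) to (143,278), clearly the longest. The plate corners are (347,57), (512,20), (582,340) and (416,377). The drive top is at (489,297) and the arm tip at (343,270).

Run:
```python
from h import *
c=cams.get_calibration("top")
P=lambda u,v,z:at(c,160+u/4-.375,140+v/4-.375,z)
a=P(41,372,.08);b=P(143,278,.08);print("key",a,b,(a+b)/2,np.linalg.norm(a-b),np.arctan2(*(b-a)[1::-1]))
q=[P(*x,.012) for x in((347,57),(512,20),(582,340),(416,377))]
for i in range(4):print(q[i],np.linalg.norm(q[i]-q[i-1]))
d=(q[0]+q[1]-q[2]-q[3]);print("clamp x",np.arctan2(d[1],d[0]))
d2=(q[0]+q[3]-q[1]-q[2]);print("clamp y",np.arctan2(d2[1],d2[0]))
D=P(489,297,.098);T=P(343,270,.06);print("drive",D,"arm",T,np.arctan2(*(T-D)[1::-1]),np.linalg.norm((T-D)[:2]))
s=manip.get_state();print(s["position"],s["ee_rot"])
R=np.array(cams.get_calibration("wrist")["extrinsics"]);print(R)
```

```text
key [0.44191181 0.23828653 0.08      ] [0.50703547 0.16432585 0.08      ] [0.47447364 0.20130619 0.08      ] 0.09854579472191202 -0.848849992358102
[0.67155339 0.01632445 0.012     ] 0.2469508384994806
[ 0.69645479 -0.10936486  0.012     ] 0.12813227950884598
[ 0.45351412 -0.15467867  0.012     ] 0.2471305479618253
[ 0.42891216 -0.02960974  0.012     ] 0.12746565785122677
clamp x 0.18574860096851878
clamp y 1.7657048120356824
drive [ 0.4873765  -0.08124559  0.098     ] arm [0.50954003 0.02185559 0.06      ] 1.3590500871838034 0.10545651001242627
[ 0.18340876 -0.54451562  0.25552099] [-8.29040439e-04  9.86841663e-01  1.61687488e-01 -2.10040726e-05]
[[ 0.31965831  0.90827032  0.26993256  0.25232755]
 [-0.9475311   0.30696532  0.08920267 -0.52116963]
 [-0.00183979 -0.28428387  0.95873839  0.37514785]
 [ 0.          0.          0.          1.        ]]
```

step_arm --increments '[{"dp":[0.11,0.285,0],"yaw":1,"grip":1},{"dp":[0.11,0.285,0],"yaw":1,"grip":1},{"dp":[0.11,0.285,0],"yaw":1,"grip":1},{"dp":[0.11,0.285,0],"yaw":1,"grip":1},{"dp":[0.11,0.285,0],"yaw":1,"grip":1}]'

```text
clock: 0.72
position: [0.2937, -0.258, 0.2561]
ee_rot: [-0.0, 0.858, 0.514, 0.0]
contact_force: [1.6, 0.5, -0.1]
width: 0.0855
gripper_force: 0.0
```

step_arm --increments '[{"dp":[0.11,0.285,0],"yaw":1,"grip":1},{"dp":[0.11,0.285,0],"yaw":1,"grip":1},{"dp":[0.11,0.285,0],"yaw":1,"grip":1},{"dp":[0.11,0.285,0],"yaw":1,"grip":1},{"dp":[0.11,0.285,0],"yaw":1,"grip":1}]'

```text
clock: 1.35
position: [0.4037, 0.027, 0.2563]
ee_rot: [0.0, 0.61, 0.793, 0.0]
contact_force: [1.0, -0.9, -0.6]
width: 0.0856
gripper_force: 0.0
```

step_arm --increments '[{"dp":[0.11,0.285,0],"yaw":1,"grip":1},{"dp":[0.11,0.285,0],"yaw":1,"grip":1},{"dp":[0.11,0.285,0],"yaw":1,"grip":1},{"dp":[0,0,0],"yaw":0,"grip":1},{"dp":[0,0,0],"yaw":0,"grip":1}]'

```text
clock: 1.98
position: [0.4688, 0.1957, 0.2557]
ee_rot: [-0.001, 0.42, 0.908, -0.001]
contact_force: [-0.6, -0.4, -0.5]
width: 0.0857
gripper_force: 0.0
```

Run:
```python
from h import *
c=cams.get_calibration("wrist"); im=cams.get_image("wrist"); np.save("w1.npy",im)
import pickle; pickle.dump(c,open("w1.pkl","wb"))
cv2.imwrite("pics/w1.png",cv2.resize(cv2.convertScaleAbs(im,alpha=1.5),(800,600),interpolation=cv2.INTER_CUBIC))
s=manip.get_state();print(s["clock"],s["position"],s["ee_rot"],s["qpos"])
for p in((.474,.201,.08),(.4419,.2383,.08),(.507,.1643,.08)):print(np.array(proj(c,p))*800/512)
```

```text
2.025 [0.46871648 0.19508046 0.25588955] [-4.33685802e-04  4.20396711e-01  9.07339959e-01 -7.84784989e-04] [ 2.57710973e-01  1.75485933e-01  1.64209636e+00 -6.75955979e-04
  1.32567951e+00 -4.45155401e-01]
[408.54027202 276.02420123]
[408.61037483 203.49471599]
[409.95919367 342.31298275]
```

View pics/w1.png

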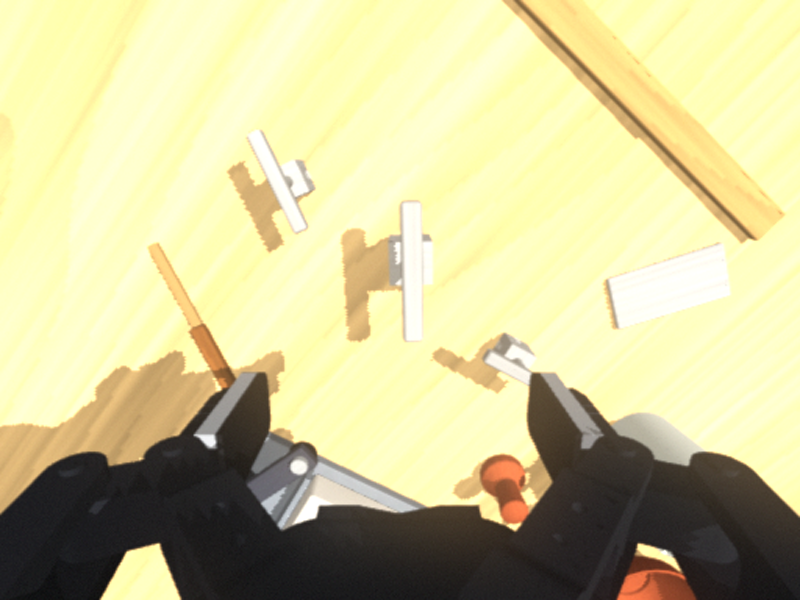

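The wrist picture shows the key's bar running from (411,202) to (413,341), close to the prediction. The fingers' descent path is clear of the two small keys.

Run:
```python
from h import *
import pickle; c=pickle.load(open("w1.pkl","rb"))
f=512/800
a=at(c,411.5*f,202*f,.08);b=at(c,412.7*f,341*f,.08);m=(a+b)/2
print(a,b,m,np.linalg.norm(a-b),np.arctan2(*(b-a)[1::-1]))
s=manip.get_state();q=s["ee_rot"];print("tooly",2*np.arctan2(q[2],q[1])-np.pi/2)
print("move",m-s["position"], (m-s["position"])/.2, "tcpz", .073+.006)
```

```text
[0.44272005 0.24026625 0.08      ] [0.50784143 0.1663582  0.08      ] [0.47528074 0.20331223 0.08      ] 0.09850479306218983 -0.8485142516661169
tooly 0.7030309546911462
move [ 0.00656426  0.00823177 -0.17588955] [ 0.03282129  0.04115884 -0.87944773] tcpz 0.079
```

step_arm --increments '[{"dp":[0.03,0.038,-0.2],"yaw":0.13,"grip":0.7},{"dp":[0,0,-0.25],"yaw":0,"grip":0.6},{"dp":[0,0,-0.25],"yaw":0,"grip":0.6},{"dp":[0,0,-0.185],"yaw":0,"grip":0.6},{"dp":[0,0,0],"yaw":0,"grip":0.5}]'

```text
clock: 2.65
position: [0.473, 0.2014, 0.0774]
ee_rot: [-0.003, 0.412, 0.911, -0.002]
contact_force: [0.0, -1.1, 0.8]
width: 0.0427
gripper_force: 0.0
```

step_arm --increments '[{"dp":[0,0,0],"yaw":0,"grip":0.3},{"dp":[0,0,0],"yaw":0,"grip":0.2},{"dp":[0,0,0],"yaw":0,"grip":0.1},{"dp":[0,0,0],"yaw":0,"grip":0.0},{"dp":[0,0,0],"yaw":0,"grip":0}]' --squeeze 80

```text
clock: 3.28
position: [0.4762, 0.2032, 0.0814]
ee_rot: [0.001, 0.411, 0.912, 0.0]
contact_force: [-0.8, -2.3, 5.2]
width: 0.0132
gripper_force: 78.0
```

step_arm --increments '[{"dp":[0,0,0],"yaw":0,"grip":0},{"dp":[0,0,0],"yaw":0,"grip":0},{"dp":[0,0,0.05],"yaw":0,"grip":0},{"dp":[0,0,0],"yaw":0,"grip":0}]'

```text
clock: 3.78
position: [0.4764, 0.204, 0.0907]
ee_rot: [0.001, 0.411, 0.912, 0.001]
contact_force: [0.3, 0.7, -1.9]
width: 0.0135
gripper_force: 78.6
```

step_arm --increments '[{"dp":[0,0,0.25],"yaw":0,"grip":0},{"dp":[0,0,0.3],"yaw":0,"grip":0},{"dp":[0,0,0.3],"yaw":0.23,"grip":0}]'

```text
clock: 4.15
position: [0.4751, 0.2037, 0.2609]
ee_rot: [-0.0, 0.395, 0.919, 0.0]
contact_force: [1.2, -0.3, -3.2]
width: 0.0136
gripper_force: 79.2
```

step_arm --increments '[{"dp":[0.07,-0.29,0],"yaw":1,"grip":0},{"dp":[0.07,-0.29,0],"yaw":1,"grip":0},{"dp":[0.07,-0.29,0],"yaw":1,"grip":0},{"dp":[0.07,-0.29,0],"yaw":1,"grip":0},{"dp":[0.07,-0.29,0],"yaw":0,"grip":0}]'

```text
clock: 4.78
position: [0.5456, -0.088, 0.2593]
ee_rot: [0.0, 0.106, 0.994, 0.0]
contact_force: [1.0, 0.8, -2.2]
width: 0.0132
gripper_force: 79.2
```

step_arm --increments '[{"dp":[0,0,0],"yaw":0,"grip":0},{"dp":[0,0,0],"yaw":0,"grip":0}]'

```text
clock: 5.03
position: [0.545, -0.0862, 0.2589]
ee_rot: [-0.001, 0.107, 0.994, 0.001]
contact_force: [-0.2, 0.5, -2.5]
width: 0.0134
gripper_force: 79.3
```

Run:
```python
from h import *
c=cams.get_calibration("wrist"); im=cams.get_image("wrist"); np.save("w2.npy",im)
import pickle; pickle.dump(c,open("w2.pkl","wb"))
cv2.imwrite("pics/w2.png",cv2.resize(cv2.convertScaleAbs(im,alpha=1.3),(800,600),interpolation=cv2.INTER_CUBIC))
s=manip.get_state();q=s["ee_rot"];print(s["clock"],s["position"],q,2*np.arctan2(q[2],q[1])-np.pi/2,s["contact_force"],s["moment"])
print(np.array(proj(c,(.4874,-.0812,.098)))*800/512)
```

```text
5.075 [ 0.54498203 -0.08551506  0.25900117] [-5.63139741e-04  1.06078011e-01  9.94357500e-01  5.47948955e-04] 1.3582403284487725 [-0.7339465  -1.02301736 -2.04886425] [-0.03243794  0.07051482  0.00418634]
[385.03717424 192.78664438]
```

View pics/w2.png

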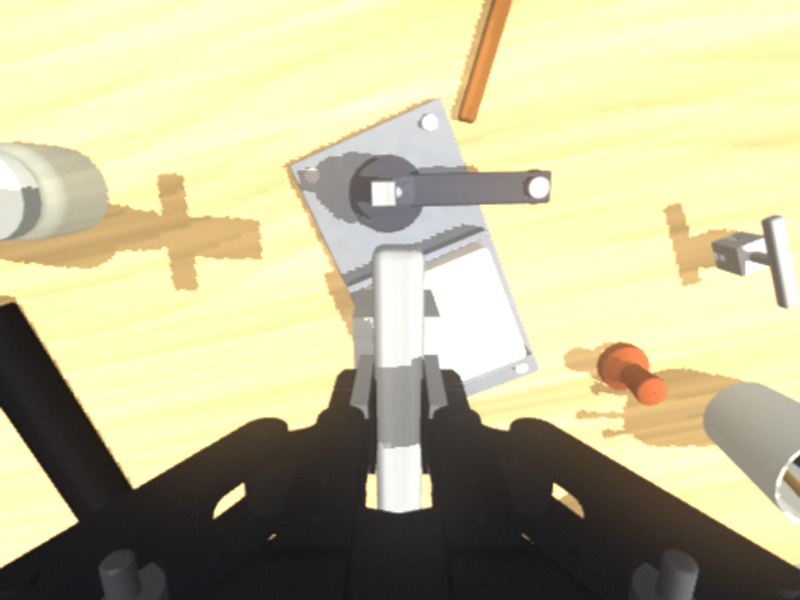

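The drive's top is at about (384,192), the arm pivot at (539,187), and the held key's bar is upright in the fingers. An enlarged crop will give the drive's corners.

Run:
```python
from h import *
im=np.load("w2.npy")[90:160,215:359]; im=cv2.convertScaleAbs(im,alpha=1.1)
cv2.imwrite("pics/c2.png",cv2.resize(im,None,fx=5.5,fy=5.5,interpolation=cv2.INTER_CUBIC))
```

```text
(no output)
```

View pics/c2.png

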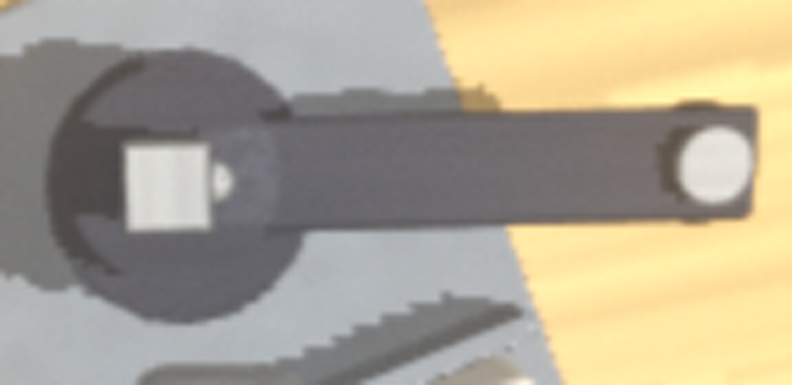

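The crop shows the drive's top face with corners (124,146), (208,143), (211,231) and (126,232), with the ball on the arm side. The arm's edges run (290,115)–(750,107) and (270,230)–(750,217).

Run:
```python
from h import *
import pickle; c=pickle.load(open("w2.pkl","rb"))
P=lambda u,v,z:at(c,215+u/5.5-.41,90+v/5.5-.41,z)
q=[P(*x,.098) for x in((124,146),(208,143),(211,231),(126,232))]
print("drive",sum(q)/4,[np.linalg.norm(q[i]-q[i-1]).round(4) for i in range(4)])
ang=lambda v:np.arctan2(v[1],v[0])
print("sides",ang(q[1]-q[0]),ang(q[2]-q[3]),ang(q[0]-q[3])-np.pi/2,ang(q[1]-q[2])-np.pi/2)
print("arm",ang(P(750,107,.065)-P(290,115,.065)),ang(P(750,217,.065)-P(270,230,.065)))
C=P(178,186,.065);print("hub",C)
f=512/800
for zt in(.258,.260,.262):
    a=at(c,398*f,250*f,zt);b=at(c,400*f,512*f,zt);print("bar",a,b,(a+b)/2,np.linalg.norm(a-b),ang(a-b))
```

```text
drive [ 0.48752273 -0.08264861  0.098     ] [np.float64(0.0148), np.float64(0.0148), np.float64(0.0152), np.float64(0.0152)]
sides 1.3919576315193931 1.3689211294379284 1.3637307991409888 1.3903937177581924
arm 1.3742091420539142 1.3839573233653586
hub [ 0.48907131 -0.08189383  0.065     ]
bar [ 0.49586755 -0.07501828  0.258     ] [ 0.58270342 -0.09314298  0.258     ] [ 0.53928549 -0.08408063  0.258     ] 0.08870723574794039 2.935823194449992
bar [ 0.4955122  -0.07494436  0.26      ] [ 0.58090765 -0.09276841  0.26      ] [ 0.53820992 -0.08385638  0.26      ] 0.08723577026768758 2.935823194449992
bar [ 0.49515684 -0.07487043  0.262     ] [ 0.57911187 -0.09239383  0.262     ] [ 0.53713435 -0.08363213  0.262     ] 0.08576430478743473 2.935823194449992
```

step_arm --increments '[{"dp":[-0.145,0.009,0],"yaw":0.1,"grip":0},{"dp":[-0.145,0.009,0],"yaw":0,"grip":0},{"dp":[0,0,-0.2],"yaw":0,"grip":0},{"dp":[0,0,-0.12],"yaw":0,"grip":0},{"dp":[0,0,0],"yaw":0,"grip":0}]'

```text
clock: 5.7
position: [0.4857, -0.0808, 0.194]
ee_rot: [-0.002, 0.098, 0.995, 0.001]
contact_force: [0.5, 0.7, -2.2]
width: 0.0133
gripper_force: 79.2
```

step_arm --increments '[{"dp":[0,0,-0.03],"yaw":0,"grip":0},{"dp":[0,0,-0.02],"yaw":0,"grip":0},{"dp":[0,0,0],"yaw":0,"grip":0}]'

```text
clock: 6.08
position: [0.4877, -0.0827, 0.1856]
ee_rot: [0.0, 0.099, 0.995, 0.0]
contact_force: [-0.9, -0.4, -2.2]
width: 0.0133
gripper_force: 79.2
```

step_arm --increments '[{"dp":[0,0,-0.015],"yaw":0,"grip":0},{"dp":[0,0,-0.01],"yaw":0,"grip":0},{"dp":[0,0,0],"yaw":0,"grip":0}]'

```text
clock: 6.45
position: [0.4874, -0.0828, 0.1802]
ee_rot: [-0.0, 0.099, 0.995, 0.0]
contact_force: [-0.2, -0.6, -3.0]
width: 0.0136
gripper_force: 79.2
```

step_arm --increments '[{"dp":[0,0,-0.01],"yaw":0,"grip":0},{"dp":[0,0,0],"yaw":0,"grip":0}]'

```text
clock: 6.7
position: [0.4878, -0.0828, 0.1783]
ee_rot: [0.0, 0.099, 0.995, 0.0]
contact_force: [2.2, 0.2, -3.2]
width: 0.0139
gripper_force: 79.2
```

step_arm --increments '[{"dp":[0,0,-0.01],"yaw":0,"grip":0},{"dp":[0,0,0],"yaw":0,"grip":0}]'

```text
clock: 6.95
position: [0.4876, -0.0827, 0.1763]
ee_rot: [0.0, 0.099, 0.995, 0.0]
contact_force: [-0.6, -0.7, -1.2]
width: 0.0135
gripper_force: 79.3
```

step_arm --increments '[{"dp":[0,0,-0.01],"yaw":0,"grip":0},{"dp":[0,0,0],"yaw":0,"grip":0}]'

```text
clock: 7.2
position: [0.4877, -0.0828, 0.1742]
ee_rot: [0.0, 0.099, 0.995, 0.0]
contact_force: [1.4, -0.4, -2.7]
width: 0.0134
gripper_force: 79.2
```

step_arm --increments '[{"dp":[0,0,-0.01],"yaw":0,"grip":0},{"dp":[0,0,0],"yaw":0,"grip":0}]'

```text
clock: 7.45
position: [0.4876, -0.0829, 0.1722]
ee_rot: [0.0, 0.099, 0.995, -0.0]
contact_force: [2.8, -0.5, -2.7]
width: 0.0133
gripper_force: 79.2
```

step_arm --increments '[{"dp":[0,0,-0.01],"yaw":0,"grip":0},{"dp":[0,0,0],"yaw":0,"grip":0}]'

```text
clock: 7.7
position: [0.4875, -0.0828, 0.1702]
ee_rot: [0.0, 0.099, 0.995, 0.0]
contact_force: [0.7, -0.4, -1.6]
width: 0.0135
gripper_force: 79.3
```

step_arm --increments '[{"dp":[0,0,-0.01],"yaw":0,"grip":0},{"dp":[0,0,0],"yaw":0,"grip":0}]'

```text
clock: 7.95
position: [0.4875, -0.0828, 0.1682]
ee_rot: [-0.0, 0.099, 0.995, 0.0]
contact_force: [2.4, -0.7, -2.4]
width: 0.0131
gripper_force: 79.2
```

step_arm --increments '[{"dp":[0,0,-0.01],"yaw":0,"grip":0},{"dp":[0,0,0],"yaw":0,"grip":0}]'

```text
clock: 8.2
position: [0.4874, -0.0827, 0.1661]
ee_rot: [-0.0, 0.099, 0.995, 0.0]
contact_force: [0.8, -0.4, -2.0]
width: 0.0133
gripper_force: 79.3
```

step_arm --increments '[{"dp":[0,0,-0.01],"yaw":0,"grip":0},{"dp":[0,0,0],"yaw":0,"grip":0}]'

```text
clock: 8.45
position: [0.4874, -0.0827, 0.1641]
ee_rot: [-0.0, 0.099, 0.995, 0.0]
contact_force: [0.3, -1.2, -3.5]
width: 0.0133
gripper_force: 79.2
```

step_arm --increments '[{"dp":[0,0,-0.01],"yaw":0,"grip":0},{"dp":[0,0,0],"yaw":0,"grip":0}]'

```text
clock: 8.7
position: [0.4875, -0.0827, 0.1621]
ee_rot: [-0.0, 0.099, 0.995, 0.0]
contact_force: [1.0, -0.5, -2.5]
width: 0.0135
gripper_force: 79.3
```

step_arm --increments '[{"dp":[0,0,-0.01],"yaw":0,"grip":0},{"dp":[0,0,0],"yaw":0,"grip":0}]'

```text
clock: 8.95
position: [0.4875, -0.0825, 0.1603]
ee_rot: [0.0, 0.099, 0.995, 0.0]
contact_force: [-0.0, 1.3, -1.5]
width: 0.0132
gripper_force: 79.4
```

step_arm --increments '[{"dp":[0,0,-0.01],"yaw":0,"grip":0},{"dp":[0,0,0],"yaw":0,"grip":0}]'

```text
clock: 9.2
position: [0.4877, -0.0826, 0.1586]
ee_rot: [0.0, 0.099, 0.995, 0.0]
contact_force: [1.0, 2.7, 2.5]
width: 0.0132
gripper_force: 79.9
```

step_arm --increments '[{"dp":[0,0,-0.01],"yaw":0,"grip":0},{"dp":[0,0,0],"yaw":0,"grip":0}]'

```text
clock: 9.45
position: [0.4877, -0.0827, 0.1565]
ee_rot: [0.0, 0.099, 0.995, 0.0]
contact_force: [1.3, 1.6, 1.8]
width: 0.0132
gripper_force: 80.1
```

step_arm --increments '[{"dp":[0,0,-0.01],"yaw":0,"grip":0},{"dp":[0,0,0],"yaw":0,"grip":0}]'

```text
clock: 9.7
position: [0.4877, -0.0827, 0.1544]
ee_rot: [0.0, 0.099, 0.995, 0.0]
contact_force: [0.7, 1.8, 4.0]
width: 0.0133
gripper_force: 80.2
```

step_arm --increments '[{"dp":[0,0,-0.01],"yaw":0,"grip":0},{"dp":[0,0,0],"yaw":0,"grip":0}]'

```text
clock: 9.95
position: [0.4877, -0.0827, 0.1524]
ee_rot: [0.0, 0.099, 0.995, 0.0]
contact_force: [1.2, 2.0, 4.1]
width: 0.0136
gripper_force: 80.4
```

step_arm --increments '[{"dp":[0,0,-0.01],"yaw":0,"grip":0},{"dp":[0,0,0],"yaw":0,"grip":0}]'

```text
clock: 10.2
position: [0.4875, -0.0828, 0.1503]
ee_rot: [0.0, 0.099, 0.995, 0.0]
contact_force: [1.5, 1.7, 3.5]
width: 0.0134
gripper_force: 80.3
```

step_arm --increments '[{"dp":[0,0,-0.01],"yaw":0,"grip":0},{"dp":[0,0,0],"yaw":0,"grip":0}]'

```text
clock: 10.45
position: [0.4873, -0.083, 0.1476]
ee_rot: [-0.0, 0.099, 0.995, -0.0]
contact_force: [1.4, 0.8, -2.6]
width: 0.0132
gripper_force: 79.5
```

The force dropped from +3.5 to −2.6 N at TCP z 0.148, which puts the dimple at about 0.082: that is the click. Next I turn clockwise.

step_arm --increments '[{"dp":[0,0,0],"yaw":-0.3,"grip":0},{"dp":[0,0,0],"yaw":-0.5,"grip":0},{"dp":[0,0,0],"yaw":-0.6,"grip":0},{"dp":[0,0,0],"yaw":-0.6,"grip":0}]'

```text
clock: 10.95
position: [0.488, -0.0833, 0.1479]
ee_rot: [0.0, 0.247, 0.969, -0.0]
contact_force: [3.2, -0.0, -2.9]
width: 0.0134
gripper_force: 79.3
```

step_arm --increments '[{"dp":[0,0,0],"yaw":-0.6,"grip":0},{"dp":[0,0,0],"yaw":-0.6,"grip":0},{"dp":[0,0,0],"yaw":-0.6,"grip":0},{"dp":[0,0,0],"yaw":-0.6,"grip":0}]'

```text
clock: 11.45
position: [0.4881, -0.0837, 0.1479]
ee_rot: [0.001, 0.417, 0.909, -0.001]
contact_force: [1.9, -1.0, -2.4]
width: 0.0134
gripper_force: 79.3
```

step_arm --increments '[{"dp":[0,0,0],"yaw":-0.6,"grip":0},{"dp":[0,0,0],"yaw":-0.6,"grip":0},{"dp":[0,0,0],"yaw":-0.6,"grip":0},{"dp":[0,0,0],"yaw":-0.6,"grip":0},{"dp":[0,0,0],"yaw":0,"grip":0}]'

```text
clock: 12.08
position: [0.4881, -0.0839, 0.148]
ee_rot: [0.001, 0.571, 0.821, -0.001]
contact_force: [3.5, -3.1, -5.0]
width: 0.0136
gripper_force: 79.1
```

step_arm --increments '[{"dp":[0,0,0],"yaw":-0.5,"grip":0},{"dp":[0,0,0],"yaw":-0.5,"grip":0},{"dp":[0,0,0],"yaw":0,"grip":0}]'

```text
clock: 12.45
position: [0.488, -0.0838, 0.148]
ee_rot: [0.001, 0.631, 0.776, -0.001]
contact_force: [3.3, -3.4, -5.8]
width: 0.0133
gripper_force: 78.9
```

Run:
```python
from h import *
import pickle
c=cams.get_calibration("wrist"); w=cams.get_image("wrist"); t=cams.get_image("top"); pickle.dump(c,open("w3.pkl","wb")); np.save("w3.npy",w)
s=manip.get_state();q=s["ee_rot"];print(s["position"],2*np.arctan2(q[2],q[1])-np.pi/2,s["contact_force"],s["moment"])
t=cv2.resize(cv2.convertScaleAbs(t[130:250,220:330],alpha=1.8),(400,436),interpolation=cv2.INTER_CUBIC)
w=cv2.resize(cv2.convertScaleAbs(w,alpha=1.3),(400,300),interpolation=cv2.INTER_CUBIC)
o=np.zeros((436,800,3),np.uint8);o[:,:400]=t;o[:300,400:]=w;cv2.imwrite("pics/f1.png",o)
```

```text
[ 0.48797204 -0.08384105  0.14796444] 0.20615577089706183 [ 3.69579221 -3.75521207 -5.12046225] [-0.82569056 -0.88355181  0.06466879]
```

View pics/f1.png

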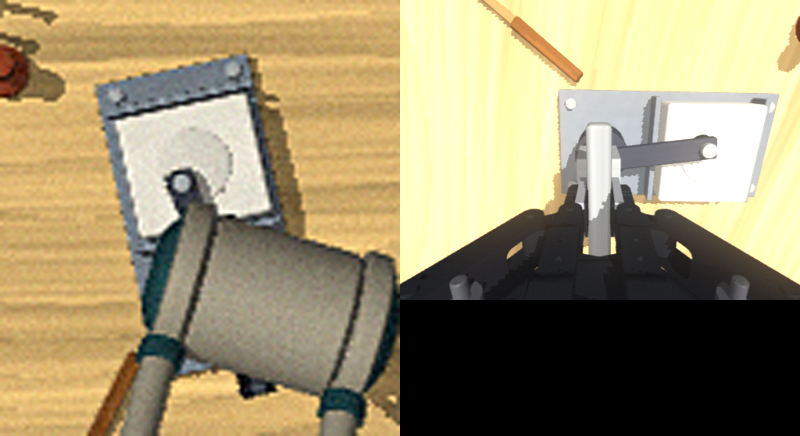

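The arm now lies over the mould but lags a little. I'll measure its angle against the plate in a crop.

Run:
```python
from h import *
im=np.load("w3.npy")[110:265,200:490]
cv2.imwrite("pics/c3.png",cv2.resize(im,None,fx=2.7,fy=2.7,interpolation=cv2.INTER_CUBIC))
```

```text
(no output)
```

View pics/c3.png

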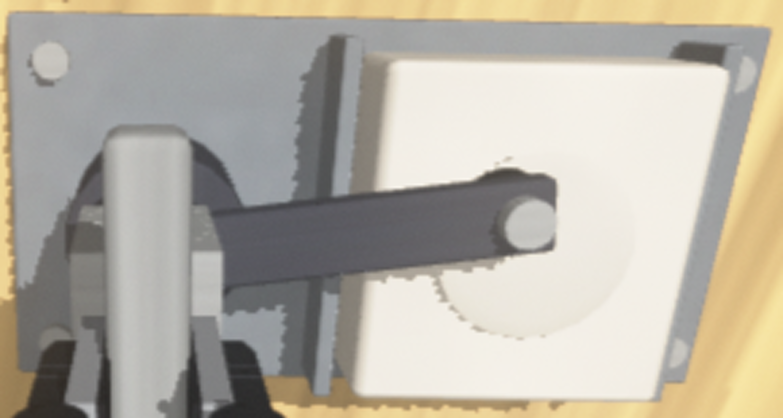

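The crop shows the arm's edges at (220,212)–(553,176) and (230,290)–(553,251), the plate's far edge at (12,14)–(770,28), and the mould's top edges at (392,62)–(722,68) and (360,395)–(660,400).

Run:
```python
from h import *
import pickle; c=pickle.load(open("w3.pkl","rb"))
P=lambda u,v,z:at(c,200+u/2.7-.3,110+v/2.7-.3,z)
def A(u,v,u2,v2,z): d=P(u2,v2,z)-P(u,v,z); return np.arctan2(d[1],d[0]).round(4)
print("arm",A(220,212,553,176,.065),A(230,290,553,251,.065))
print("plate",A(12,14,770,28,.012),"mould",A(392,62,722,68,.046),A(360,395,660,400,.046),A(392,62,722,68,.058))
print("plate end",A(20,372,12,14,.012)-np.pi/2,"mould L",A(357,390,386,68,.046)-np.pi/2)
print(manip.get_state()["clock"])
```

```text
arm 0.3184 0.3354
plate 0.1884 mould 0.1884 0.187 0.1884
plate end 0.17770367320510339 mould L 0.2048036732051035
12.55
```

step_arm --increments '[{"dp":[0,0,0],"yaw":-0.46,"grip":0},{"dp":[0,0,0],"yaw":-0.47,"grip":0},{"dp":[0,0,0],"yaw":0,"grip":0},{"dp":[0,0,0],"yaw":0,"grip":0}]'

```text
clock: 13.05
position: [0.4879, -0.0839, 0.148]
ee_rot: [0.001, 0.683, 0.73, -0.001]
contact_force: [3.6, -4.3, -5.9]
width: 0.0136
gripper_force: 78.9
```

Run:
```python
from h import *
import pickle
c=cams.get_calibration("wrist"); w=cams.get_image("wrist"); pickle.dump(c,open("w4.pkl","wb")); np.save("w4.npy",w)
s=manip.get_state();q=s["ee_rot"];print(s["position"],2*np.arctan2(q[2],q[1])-np.pi/2,s["contact_force"],s["moment"])
cv2.imwrite("pics/c4.png",cv2.resize(w[110:280,200:490],None,fx=2.7,fy=2.7,interpolation=cv2.INTER_CUBIC))
```

```text
[ 0.48791266 -0.08396426  0.14797522] 0.06680944720025561 [ 3.42389045 -3.83975087 -4.88856572] [-0.90515777 -0.80940654  0.05065504]
```

View pics/c4.png

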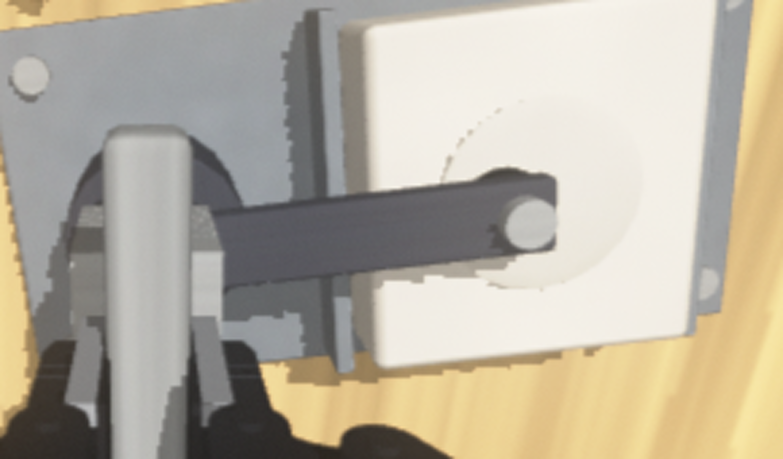

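The arm's edges (slopes −0.105 and −0.118) now run parallel to the mould's edge (−0.113), so it is square. I'll ease the residual side load, then let go.

step_arm --increments '[{"dp":[0.003,-0.003,-0.003],"yaw":0,"grip":0},{"dp":[0,0,0],"yaw":0,"grip":0}]'

```text
clock: 13.35
position: [0.4882, -0.0841, 0.1479]
ee_rot: [0.001, 0.684, 0.73, -0.0]
contact_force: [2.8, -4.6, -1.1]
width: 0.0136
gripper_force: 79.5
```

step_arm --increments '[{"dp":[0.002,-0.004,0],"yaw":0,"grip":0},{"dp":[0,0,0],"yaw":0,"grip":0}]' --squeeze 20

```text
clock: 13.6
position: [0.4883, -0.0843, 0.1478]
ee_rot: [0.0, 0.684, 0.729, -0.0]
contact_force: [1.6, -3.8, 0.1]
width: 0.0132
gripper_force: 79.7
```

step_arm --increments '[{"dp":[0,0,0],"yaw":0,"grip":0.25},{"dp":[0,0,0],"yaw":0,"grip":0.4},{"dp":[0,0,0],"yaw":0,"grip":0.6},{"dp":[0,0,0],"yaw":0,"grip":0.6}]'

```text
clock: 14.1
position: [0.4882, -0.0839, 0.1477]
ee_rot: [-0.0, 0.684, 0.729, 0.0]
contact_force: [-0.6, -0.3, -0.7]
width: 0.0514
gripper_force: 0.0
```

step_arm --increments '[{"dp":[0,0,0.1],"yaw":0,"grip":0.6},{"dp":[0,0,0.25],"yaw":0,"grip":0.6},{"dp":[0,0,0.25],"yaw":0,"grip":0.6},{"dp":[0,-0.3,0.05],"yaw":0,"grip":0.6},{"dp":[0,-0.3,0],"yaw":0,"grip":0.6}]'

```text
clock: 14.72
position: [0.4893, -0.205, 0.2798]
ee_rot: [0.002, 0.683, 0.73, 0.001]
contact_force: [0.8, 0.0, 0.2]
width: 0.0513
gripper_force: 0.0
```

step_arm --increments '[{"dp":[-0.05,-0.3,0],"yaw":0,"grip":0.6},{"dp":[-0.05,-0.3,0],"yaw":0,"grip":0.6},{"dp":[-0.05,-0.3,0],"yaw":0,"grip":0.6},{"dp":[0,0,0],"yaw":0,"grip":0.6}]'

```text
clock: 15.22
position: [0.4573, -0.3884, 0.2768]
ee_rot: [-0.0, 0.686, 0.727, -0.001]
contact_force: [0.1, 0.0, 0.0]
width: 0.0515
gripper_force: 0.0
```

Run:
```python
from h import *
t=cams.get_image("top"); s=cams.get_image("scene"); np.save("t5.npy",t)
print(manip.get_state()["position"],manip.get_state()["clock"])
a=cv2.resize(cv2.convertScaleAbs(t[125:245,230:320],alpha=1.8),(450,600),interpolation=cv2.INTER_CUBIC)
b=cv2.resize(s[145:260,190:357],(350,241),interpolation=cv2.INTER_CUBIC)
o=np.zeros((600,800,3),np.uint8);o[:,:450]=a;o[:241,450:]=b;cv2.imwrite("pics/f2.png",o)
```

```text
[ 0.45808326 -0.38420343  0.27712299] 15.325
```

View pics/f2.png

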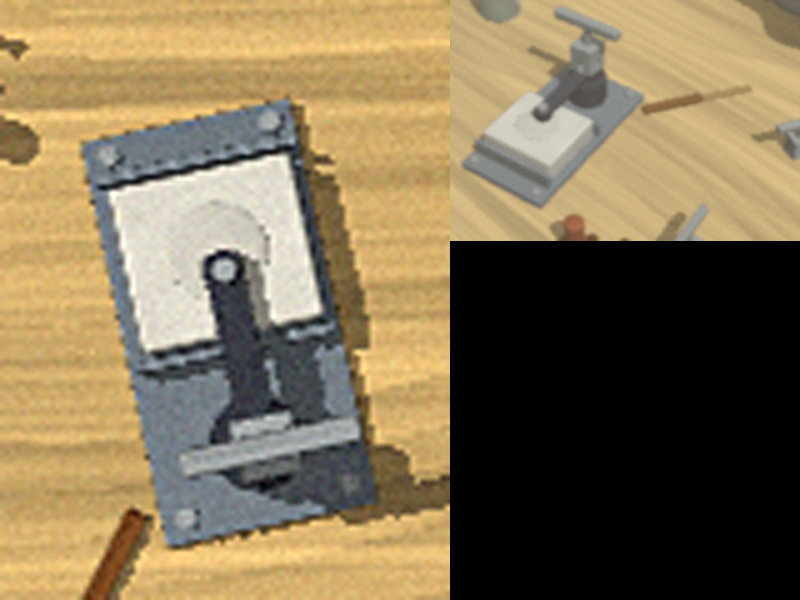

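The final picture shows the key upright on the drive, its bar running (182,465)–(358,428). The arm points squarely over the mould, its tip at (223,268) and parallel to the plate's sides, and the bystanders in view are in place.

```bash
python3 -c "
from rig import ticket; print(ticket.sign_off())"
```

```text
the job is handed in; nothing more can be done
None
```

The job is handed in: the large T-key is clicked onto the drive, the hold-down arm was turned clockwise until square over the mould (to within about 0.02 rad), and the gripper has let go and is clear, at about 15 s.

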